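Hold the crossing barriers down with the key switch

ROBOT

A 6-joint arm with a two-finger parallel gripper is mounted at the origin on the work surface. World frame = base frame: x ahead of the robot, y to its left, z up, the work surface at z = 0. Lengths are in mm, angles in rad, forces in N, time in s.
With the tool pointing down it reaches from about 350 to 775 mm from the base axis. Payload 7.3 kg.
Tool frame: the origin (TCP) lies at the very end of the fingers, on their centre line; the grasp point (between the pads) lies 19 mm behind it; z points along the fingers, y is the line along which they close (so a half turn about z gives the same grasp; the last joint's range is limited). The gripper opens to 92 mm and grips with 3 to 60 N. Pads are 19 mm wide; open, the fingers measure 130 mm over their backs; the gripper's body (75 mm by 190 mm) begins 47 mm behind the grasp point.
Start: joints at [1.049, 0.342, 1.524, -0, 1.275, -0.146], TCP at [192.671, 488.388, 226.741] pointing down, gripper open.
Joint ranges: [-2.53, 2.53], [-0.77, 2.02], [0.04, 2.7], [-1, 4.14], [0.28, 2.66], [-3.11, 3.11]. Speed limits (rad/s): [2.57, 2.57, 3.14, 3.14, 3.14, 3.14].

INTERFACE

Orientations are given as [roll, pitch, yaw] about the fixed x, y, z axes, in that order (R = Rz(yaw) Ry(pitch) Rx(roll)).
In Python, from plant import * gives the robot as it stands.
- The arm moves only by the tool arm_command, never from a script. Its arguments are lists of equal length, an entry for each row: "gripper": the finger opening in mm, from 0 to 91.8; "dp": the shift along the tool's x, y, z in units of 25 mm (1.0 is 25 mm), a list of three; "twist": the turn about the tool's z in units of 5 degrees (1.0 is 5 degrees). A call has exactly 5 rows; each row shifts and turns the commanded pose from where the row before left it, along the tool's axes as they then stand; what a row does not reach is not made up. A row lasts 1/8 s, in which the tool goes at most 62.5 mm and 10.7 degrees, less where a joint would pass 70% of its speed; a pose out of reach is approached as far as the arm can. A call is refused whole if a number of a shift passes 1 or a number of a turn 1, either way. A call with a gripper value outside its range is refused whole. The fingers move at their own pace and stop on an object; the grip force is fixed at half the most. Time passes only in rows, so rows that do not move let the fingers close, or fill a call up. It gives the time, the measured TCP pose, the force, the opening and the grip force at its end, in the units of the state.
- get_obs(): the state, without advancing time (a new reading comes with each control period).
- capture(name): name is "scene" or "top"; returns the picture (420x560x3 uint8, red, green, blue); there is no depth.
- get_calibration(name): a dict with "mtx" (3x3 intrinsics, pixels), "position" and "attitude" of the camera in the world. Camera axes: x right, y down, z forward; pixel columns grow to the right and rows downward; lengths in mm; the calibration is good to about 2 mm. A picture is of the moment at which its call begins. get_calibration takes no time and is no camera call.
- close_job(): hands the job in; it is judged then, once.
The state is a dict: "time": time; "joint_positions": joint angles; "dq": joint speeds; "tau": joint torques, N m; "tool_pos": TCP position; "tcp_rot": TCP orientation; "contact_force": force on the tool from outside, world axes, zero at the start; "moment": the same for the moment, N m; "grip_width": finger opening in mm; "finger_force": force on a finger pad.
Only numpy, scipy, OpenCV 4.12 (cv2) and the standard library are available. Lean on these libraries where they do the work, as an engineer would, in place of code of your own. Each camera call takes 0.05 s, during which the arm holds its last target. There are 200 camera calls.

TASK

Close the model railway's level crossing for the waiting train: take the red key from the key rack, push it fully home into the red-collared key switch, working it past the sticky pins, then turn it a quarter turn clockwise against its spring to the stop so that both barriers come down. Finish while still gripping the key and holding it there, fully home and turned; if you let go, the barriers rise. Leave the other two keys, the toy bus and the toy car where they are.

Things in the scene. Friction and masses are not known exactly. Their poses are not given: they have to be found in the camera images.
- red_key: The red-headed key, 45 g nominal, standing upright in the rack, its origin then 45 mm above the board. Origin: centre of the shoulder's underside, where the head ends and the metal begins; z points up through the head, x along its width, y through its thickness. The key is the same both ways round: a half turn about z makes no difference.
- red_key_head (a point): Good place to grip the red key, 24 mm above its origin. The flat-sided plastic head measures 30 (x) x 10 (y) mm and reaches from 4 to 38 mm above the origin; grip it across its 10 mm thickness (y). Below it a metal collar, 20 (x) x 9 (y) mm, reaches from 4 mm down to the origin.
- red_key_tip (a point): Centre of the tip of the red key's blade, 36 mm below the key's origin. Below the origin come a round neck 4.2 mm thick, 10 mm long, then a flat blade 11 (x) x 4 (y) mm down to 29 mm, then a taper to 3 (x) x 1.6 (y) mm at the tip.
- blue_key: Blue-headed key of the same shape (origin and axes as the red key), to stay in the rack.
- yellow_key: Yellow-headed key of the same shape (origin and axes as the red key), to stay in the rack.
- key_rack: Fixed pale wooden block 180 (x) x 64 (y) x 45 mm high. Origin: centre of its underside; x runs along the row of three slots at x = -58, 0 and 58 mm. Each key stands with its blade in a slot (13 x 6 mm, 40 mm deep), its own x along the row; lift it straight up at least 40 mm to clear the slot. Which key is in which slot varies.
- control_box: Fixed grey steel control box 180 (x) x 130 (y) x 60 mm high. Origin: centre of its underside, z up. The key switch, a round steel bezel 42 mm wide with a red collar, stands 16.5 mm above the box top, 30 mm from the centre towards -x. Two flat black buttons and a green lamp lie towards +x and rise at most 11 mm above the box top.
- keyhole (a point): Centre of the keyway's mouth on the flat, fixed face of the key switch, 76.5 mm above the board. Axes as the box's: z up out of the lock, x along the long side of the slot (12.6 x 5.6 mm in the face, 12.4 x 5.4 mm inside). The key goes straight down, its x along this x (either way round). Fully home, its origin (shoulder) sits on this point.
- lock_pins (a point): Point on the lock's axis 20 mm below the keyhole. Three sticky pins, about 14, 20 and 26 mm below the face, stand out from the narrow ends of the slot; the tapered tip must shove each aside, with up to about 20 N of push; small wiggles help. The fixed cap is 6 mm thick: the blade binds in it until the key is within 4 mm of home, then the neck lets it turn.
- key_cylinder (a joint): Turn of the lock's cylinder, rad: 0 at rest, its slot in line with the face's, growing clockwise seen from above to the stop at 1.571 (a quarter turn). It drives the red and white barriers beyond the box: upright at 0, level at 1.571. A spring turns it back with 0.02 N m at rest, 0.08 at the stop. The key has play: the hand must turn 0.1 to 0.3 rad farther than the cylinder.
- toy_bus: Loose yellow toy bus, 115 (x) x 42 x 48 mm high, origin at the centre of its underside, waiting on the grey road before the crossing; leave it alone.
- toy_car: Loose dark red toy car, 95 (x) x 40 x 36 mm high, origin at the centre of its underside; leave it alone.

How it is judged:
By the outcome, as a careful person would: the job done as asked, in the order asked, and still so for the second after the job is handed in, while the arm keeps its last pose, push and grip.
It also fails if it takes over 48 s, if anything falls off the work surface, if the arm or the gripper's body presses on something with over 40 N, if the wrist force passes 120 N, or if a joint passes its speed limit or range.

## Working session

There is one attempt and no reset: what is moved stays moved. The work goes in short steps, Python scripts to look and compute and a tool call to move; the robot and the scene stay as the last step left them, time stands still between calls to the robot, and variables do not carry over. Pictures are saved under pics/ and viewed, at most 10 in all, crops included, and the job is handed in when it is done.

Besides the shell and the picture viewer there is one more tool, called after ">>>" by a JSON object that holds its "fn" and its "kwargs", one argument or row to a line. arm_command: Moves the arm, as the interface text tells. Its arguments: {"type":"object","properties":{"gripper":{"type":"array"},"dp":{"type":"array"},"twist":{"type":"array"}},"required":["gripper","dp","twist"]}

```bash
mkdir -p pics
python3 - <<'E'
from plant import *
import cv2
o=get_obs();print(o)
for n in("scene","top"):
    cv2.imwrite(f"pics/{n}0.png",cv2.cvtColor(capture(n),cv2.COLOR_RGB2BGR));print(n,get_calibration(n))
E
```

```text
{'time': 0.0, 'joint_positions': array([ 1.04902947e+00,  3.42736229e-01,  1.52501453e+00,  1.06581815e-05,
        1.27540195e+00, -1.46008952e-01]), 'dq': array([-1.29362995e-03, -1.13178248e-03, -8.26670575e-04, -1.65433933e-03,
        9.15236812e-05, -1.66059590e-03]), 'tau': array([-1.78121936e-03, -4.31237698e+01, -2.44224626e+01,  7.15595065e-02,
        5.59166784e-02, -1.71222337e-04]), 'tool_pos': array([192.43889327, 488.02169541, 226.03882671]), 'tcp_rot': array([-3.14005068e+00, -2.37056105e-04,  2.76583145e+00]), 'contact_force': array([-0.25720082, -0.38388203, -0.57956734]), 'moment': array([-0.01567032,  0.00039029, -0.0353857 ]), 'finger_force': 0.0, 'grip_width': 91.90774061260278}
scene {'mtx': array([[509.18734936,   0.        , 277.22462003],
       [  0.        , 509.18734936, 212.58598231],
       [  0.        ,   0.        ,   1.        ]]), 'position': array([1242.18215748,  241.27608434,  831.34668907]), 'attitude': array([-2.42239533,  0.00554477,  1.81469616])}
top {'mtx': array([[454.59200185,   0.        , 288.73332394],
       [  0.        , 454.59200185, 213.82387996],
       [  0.        ,   0.        ,   1.        ]]), 'position': array([509.72773948,  87.29587335, 842.95460438]), 'attitude': array([-3.01853608,  0.00981409, -1.5808806 ])}
```

View pics/scene0.png

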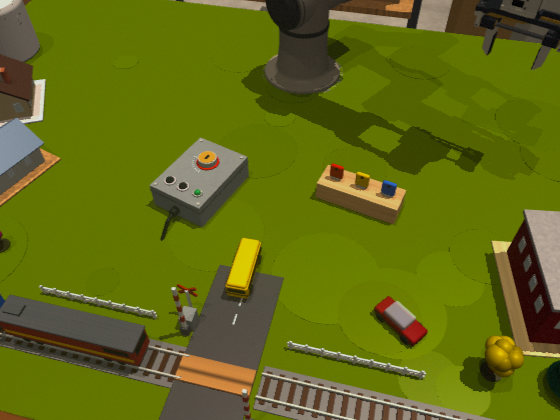

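View pics/top0.png

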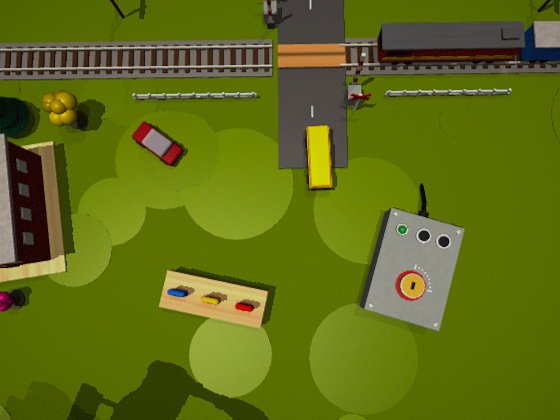

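The scene shows the control box left and the rack centre with red, yellow and blue keys. In the top view the red key is at about (245,307), yellow (210,300), blue (178,293), and the keyway at about (412,286). I'll enlarge both.

Run:
```python
import cv2,numpy as np
i=cv2.imread("pics/top0.png")
a=cv2.resize(i[260:340,150:280],None,fx=6,fy=6,interpolation=cv2.INTER_CUBIC)[:,:780]
cv2.imwrite("pics/c1.png",a)
b=cv2.resize(i[200:335,355:470],None,fx=4.4,fy=4.4,interpolation=cv2.INTER_CUBIC)
cv2.imwrite("pics/c2.png",b)
```

```text
(no output)
```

View pics/c1.png

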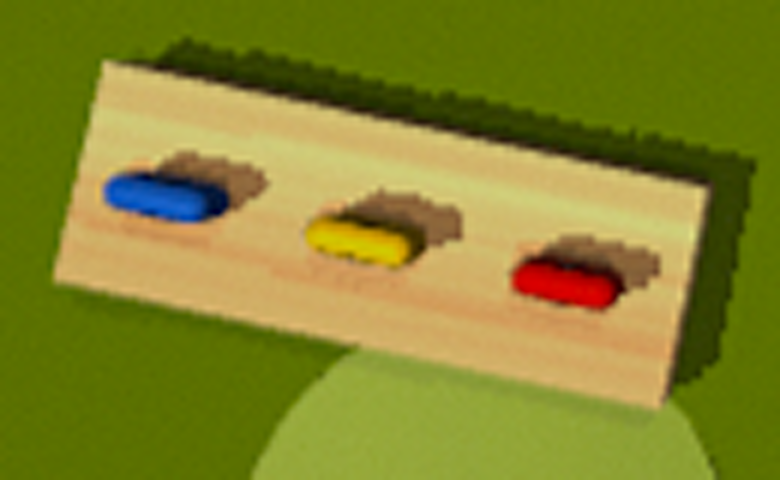

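View pics/c2.png

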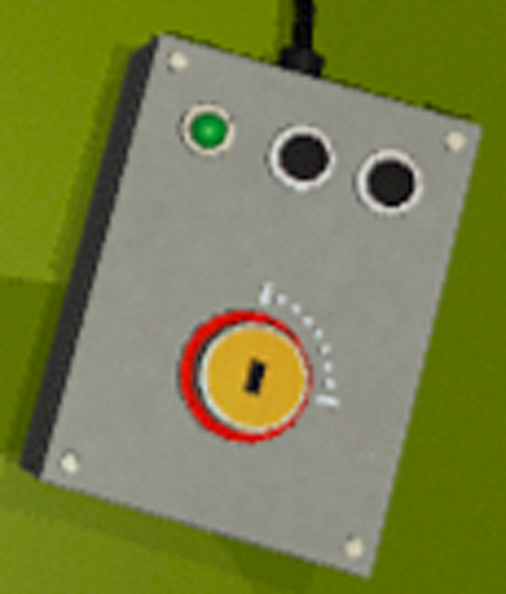

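```bash
cat > h.py <<'E'
from plant import *
import cv2, numpy as np
from scipy.spatial.transform import Rotation as Ro
def ray(n,uv,z):
    c=get_calibration(n);K=c["mtx"];p=np.array(c["position"]);R=Ro.from_euler("xyz",c["attitude"]).as_matrix()
    d=np.c_[np.atleast_2d(uv).astype(float),np.ones(len(np.atleast_2d(uv)))]@np.linalg.inv(K).T@R.T
    return p+d*((z-p[2])/d[:,2])[:,None]
def proj(n,P):
    c=get_calibration(n);K=c["mtx"];R=Ro.from_euler("xyz",c["attitude"]).as_matrix()
    q=(np.atleast_2d(P)-c["position"])@R@K.T
    return q[:,:2]/q[:,2:]
E
python3 - <<'E'
from h import *
def c(u,f,x,y): return (np.array(u)+.5)/f-.5+[x,y]
def ang(a): return np.degrees(np.arctan2(a[1],a[0]))
r=ray("top",c([(105,62),(708,184),(662,408),(55,282)],6,150,260),45)
print("rack",r[:,:2].round(1),r.mean(0).round(1),"yaw",ang(r[1]-r[0]),ang(r[2]-r[3]), ang(r[0]-r[3])-90,[np.linalg.norm(r[i]-r[i-1]).round(1) for i in range(4)])
k=ray("top",c([(166,197),(363,241),(567,284)],6,150,260),81)
print("keys",k.round(1),ang(k[2]-k[0]),np.linalg.norm(k[2]-k[0]))
b=ray("top",c([(158,36),(480,128),(370,575),(42,478)],4.4,355,200),60)
print("box",b.mean(0).round(1),[np.linalg.norm(b[i]-b[i-1]).round(1) for i in range(4)],"yaw x",ang(b[0]-b[3]),ang(b[1]-b[2]),ang(b[1]-b[0])+90)
yaw=np.radians((ang(b[0]-b[3])+ang(b[1]-b[2]))/2)
print("hole from box",b.mean(0)-30*np.array([np.cos(yaw),np.sin(yaw),0]))
print("hole",ray("top",c([(256,377)],4.4,355,200),76.5), "scrs", [ (ang(x)) for x in [0]][:0] if 0 else "")
# HSV centroids
im=cv2.imread("pics/top0.png");h=cv2.cvtColor(im,cv2.COLOR_BGR2HSV)
for nm,(lo,hi) in dict(red=((0,150,60),(8,255,255)),yel=((22,200,150),(30,255,255)),blu=((105,120,60),(125,255,255))).items():
    m=cv2.inRange(h,lo,hi)[270:330,160:270];ys,xs=np.nonzero(m);print(nm,len(xs),xs.mean()+160,ys.mean()+270)
s=cv2.imread("pics/scene0.png")
cv2.imwrite("pics/c3.png",np.hstack([cv2.resize(s[145:180,185:235],None,fx=8,fy=8,interpolation=cv2.INTER_CUBIC),cv2.resize(s[155:190,322:362],None,fx=8,fy=8,interpolation=cv2.INTER_CUBIC)]))
print(proj("scene",[*k,(*ray("top",c([(256,377)],4.4,355,200),76.5)[0],)]))
E
```

```text
rack [[512.2 307.6]
 [475.4 132.1]
 [412.3 145.6]
 [449.3 320.6]] [462.3 226.5  45. ] yaw -101.83021299854876 -101.95508730650911 -101.70421855724233 [np.float64(64.2), np.float64(179.3), np.float64(64.6), np.float64(178.9)]
keys [[474.9 279.9  81. ]
 [462.4 225.3  81. ]
 [450.2 169.   81. ]] -102.52950244938805 113.6389490347699
box [ 511.  -119.2   60. ] [np.float64(178.1), np.float64(130.0), np.float64(178.0), np.float64(129.3)] yaw x -16.591509116217484 -16.826158625407512 -16.889625398911832
hole from box [ 482.28824246 -110.62086101   60.        ]
hole [[ 482.57426795 -111.13778082   76.5       ]] scrs 
red 103 243.79611650485435 306.94174757281553
yel 89 208.95505617977528 299.9325842696629
blu 93 176.19354838709677 292.6774193548387
[[387.50555963 183.59184685]
 [361.84051752 175.03246168]
 [336.18983177 166.71530185]
 [206.42995755 157.20917645]]
```

View pics/c3.png

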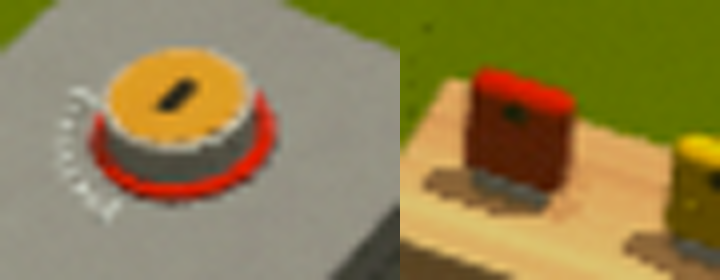

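Keyhole and red key agree in both views: keyhole ≈ (482.5,−111), red key ≈ (450.3,169.5), key yaw 78.1°, slot yaw −16.7°. I'll move above the key, then twist +80.4° while descending.

>>> {"fn": "arm_command", "kwargs": {
  "gripper": [91,91,91,91,91],
  "dp": [
    [-0.95,-0.54,0],
    [-0.95,-0.54,0],
    [-0.95,-0.54,0],
    [-0.95,-0.54,0],
    [-0.95,-0.54,0]
  ],
  "twist": [0,0,0,0,0]
}}

```text
time: 0.72
tool_pos: [278.7, 381.1, 226.4]
tcp_rot: [-3.141, -0.0, 2.766]
contact_force: [0.4, -0.3, 0.6]
grip_width: 90.8
finger_force: 0.0
```

>>> {"fn": "arm_command", "kwargs": {
  "gripper": [91,91,91,91,91],
  "dp": [
    [-0.95,-0.54,0],
    [-0.95,-0.54,0],
    [-0.95,-0.54,0],
    [-0.95,-0.54,0],
    [-0.95,-0.54,0]
  ],
  "twist": [0,0,0,0,0]
}}

```text
time: 1.35
tool_pos: [364.4, 274.8, 226.4]
tcp_rot: [-3.141, -0.0, 2.766]
contact_force: [0.9, 0.4, -0.4]
grip_width: 90.9
finger_force: 0.0
```

>>> {"fn": "arm_command", "kwargs": {
  "gripper": [91,91,91,91,91],
  "dp": [
    [-0.95,-0.54,0],
    [-0.95,-0.54,0],
    [-0.95,-0.54,0],
    [-0.95,-0.54,0],
    [-0.95,-0.54,0]
  ],
  "twist": [0,0,0,0,0]
}}

```text
time: 1.98
tool_pos: [450.0, 168.5, 226.4]
tcp_rot: [-3.141, -0.001, 2.766]
contact_force: [0.6, 0.2, 0.3]
grip_width: 91.1
finger_force: 0.0
```

>>> {"fn": "arm_command", "kwargs": {
  "gripper": [70,70,70,70,70],
  "dp": [
    [0,0,0.2],
    [0,0,0.2],
    [0,0,0.2],
    [0,0,0.2],
    [0,0,0.2]
  ],
  "twist": [1,1,1,1,1]
}}

```text
time: 2.6
tool_pos: [449.5, 169.2, 201.2]
tcp_rot: [-3.141, -0.0, 2.327]
contact_force: [-0.3, -0.0, -0.4]
grip_width: 69.7
finger_force: 0.0
```

>>> {"fn": "arm_command", "kwargs": {
  "gripper": [60,60,60,60,60],
  "dp": [
    [0,0,0.2],
    [0,0,0.2],
    [0,0,0.2],
    [0,0,0.2],
    [0,0,0.2]
  ],
  "twist": [1,1,1,1,1]
}}

```text
time: 3.22
tool_pos: [449.5, 169.2, 176.2]
tcp_rot: [-3.141, -0.0, 1.89]
contact_force: [0.2, -0.8, -0.1]
grip_width: 60.1
finger_force: 0.0
```

>>> {"fn": "arm_command", "kwargs": {
  "gripper": [50,50,50,50,50],
  "dp": [
    [0,0,0.2],
    [0,0,0.2],
    [0,0,0.2],
    [0,0,0.2],
    [0,0,0.2]
  ],
  "twist": [1,1,1,1,1]
}}

```text
time: 3.85
tool_pos: [449.5, 169.2, 151.2]
tcp_rot: [-3.141, 0.0, 1.454]
contact_force: [1.0, 0.3, -0.4]
grip_width: 49.9
finger_force: 0.0
```

>>> {"fn": "arm_command", "kwargs": {
  "gripper": [45,45,45,45,45],
  "dp": [
    [0,0,0.2],
    [0,0,0],
    [0,0,0],
    [0,0,0],
    [0,0,0]
  ],
  "twist": [1,0.08,0,0,0]
}}

```text
time: 4.47
tool_pos: [449.8, 169.3, 146.9]
tcp_rot: [3.141, -0.0, 1.363]
contact_force: [-0.8, 0.1, 0.8]
grip_width: 44.9
finger_force: 0.0
```

>>> {"fn": "arm_command", "kwargs": {
  "gripper": [45,45,40,35,30],
  "dp": [
    [0,0.03,0.8],
    [0,0,0.8],
    [0,0,0.8],
    [0,0,0.8],
    [0,0,0.6]
  ],
  "twist": [0,0,0,0,0]
}}

```text
time: 5.1
tool_pos: [450.3, 169.1, 51.0]
tcp_rot: [-3.141, 0.0, 1.363]
contact_force: [-0.3, 0.3, -0.1]
grip_width: 31.5
finger_force: 0.0
```

>>> {"fn": "arm_command", "kwargs": {
  "gripper": [25,20,16,12,8],
  "dp": [
    [0,0,0],
    [0,0,0],
    [0,0,0],
    [0,0,0],
    [0,0,0]
  ],
  "twist": [0,0,0,0,0]
}}

```text
time: 5.72
tool_pos: [449.2, 169.4, 51.9]
tcp_rot: [-3.139, 0.0, 1.362]
contact_force: [-5.4, 1.5, 3.2]
grip_width: 9.8
finger_force: 30.0
```

>>> {"fn": "arm_command", "kwargs": {
  "gripper": [4,0,0,0,0],
  "dp": [
    [0,0,0],
    [0,0,0],
    [0,0,0],
    [0,0,0],
    [0,0,0]
  ],
  "twist": [0,0,0,0,0]
}}

```text
time: 6.35
tool_pos: [449.2, 169.4, 51.9]
tcp_rot: [-3.139, 0.0, 1.362]
contact_force: [-4.9, 0.9, 4.3]
grip_width: 9.8
finger_force: 30.0
```

>>> {"fn": "arm_command", "kwargs": {
  "gripper": [0,0,0,0,0],
  "dp": [
    [0,-0.04,0],
    [0,0,-0.4],
    [0,0,-0.8],
    [0,0,-0.8],
    [0,0,-0.8]
  ],
  "twist": [0,0,0,0,0]
}}

```text
time: 6.98
tool_pos: [450.2, 169.2, 123.1]
tcp_rot: [3.14, -0.001, 1.362]
contact_force: [0.6, 0.2, -1.1]
grip_width: 9.8
finger_force: 30.0
```

>>> {"fn": "arm_command", "kwargs": {
  "gripper": [0,0,0,0,0],
  "dp": [
    [0,0,-0.8],
    [0,0,-0.4],
    [0,0,0],
    [0,0,0],
    [0,0,0]
  ],
  "twist": [0,0,0,0,0]
}}

```text
time: 7.6
tool_pos: [449.1, 169.2, 151.0]
tcp_rot: [-3.14, 0.001, 1.363]
contact_force: [-0.8, -1.2, -0.9]
grip_width: 9.9
finger_force: 30.0
```

>>> {"fn": "arm_command", "kwargs": {
  "gripper": [0,0,0,0,0],
  "dp": [
    [-0.71,0.24,0],
    [-0.71,0.24,0],
    [-0.71,0.24,0],
    [-0.71,0.24,0],
    [-0.71,0.24,0]
  ],
  "twist": [0,0,0,0,0]
}}

```text
time: 8.22
tool_pos: [460.3, 75.7, 151.2]
tcp_rot: [-3.141, 0.0, 1.363]
contact_force: [0.2, 0.3, -0.7]
grip_width: 9.9
finger_force: 30.0
```

>>> {"fn": "arm_command", "kwargs": {
  "gripper": [0,0,0,0,0],
  "dp": [
    [-0.71,0.24,0],
    [-0.71,0.24,0],
    [-0.71,0.24,0],
    [-0.71,0.24,0],
    [-0.71,0.24,0]
  ],
  "twist": [0,0,0,0,0]
}}

```text
time: 8.85
tool_pos: [471.3, -17.3, 151.2]
tcp_rot: [-3.141, -0.0, 1.363]
contact_force: [-0.3, 0.3, -0.9]
grip_width: 9.7
finger_force: 30.0
```

>>> {"fn": "arm_command", "kwargs": {
  "gripper": [0,0,0,0,0],
  "dp": [
    [-0.71,0.24,0],
    [-0.71,0.24,0],
    [-0.71,0.24,0],
    [-0.71,0.24,0],
    [-0.71,0.24,0]
  ],
  "twist": [0,0,0,0,0]
}}

```text
time: 9.48
tool_pos: [482.6, -111.0, 151.7]
tcp_rot: [-3.142, -0.0, 1.362]
contact_force: [0.5, -0.4, -0.7]
grip_width: 9.3
finger_force: 30.0
```

>>> {"fn": "arm_command", "kwargs": {
  "gripper": [0,0,0,0,0],
  "dp": [
    [0,0,0],
    [0,0,0],
    [0,0,0],
    [0,0,0],
    [0,0,0]
  ],
  "twist": [-1,-1,-1,-1,-1]
}}

```text
time: 10.1
tool_pos: [482.6, -110.4, 151.7]
tcp_rot: [3.142, -0.0, 1.802]
contact_force: [0.1, -0.8, -1.2]
grip_width: 9.5
finger_force: 30.0
```

>>> {"fn": "arm_command", "kwargs": {
  "gripper": [0,0,0,0,0],
  "dp": [
    [0,0,0],
    [0,0,0],
    [0,0,0],
    [0,0,0],
    [0,0,0]
  ],
  "twist": [-1,-1,-1,-1,-1]
}}

```text
time: 10.72
tool_pos: [482.6, -110.4, 151.7]
tcp_rot: [3.142, -0.0, 2.238]
contact_force: [-0.2, -0.1, -0.7]
grip_width: 9.8
finger_force: 30.0
```

>>> {"fn": "arm_command", "kwargs": {
  "gripper": [0,0,0,0,0],
  "dp": [
    [0,0,0],
    [0,0,0],
    [0,0,0],
    [0,0,0],
    [0,0,0]
  ],
  "twist": [-1,-1,-1,-1,-1]
}}

```text
time: 11.35
tool_pos: [482.6, -110.4, 151.7]
tcp_rot: [3.141, 0.0, 2.674]
contact_force: [-0.2, 0.4, -1.0]
grip_width: 9.8
finger_force: 30.0
```

>>> {"fn": "arm_command", "kwargs": {
  "gripper": [0,0,0,0,0],
  "dp": [
    [0,0,0],
    [0,0,0],
    [0,0,0],
    [0,0,0],
    [0,0,0]
  ],
  "twist": [-1,-1,0,0,0]
}}

```text
time: 11.98
tool_pos: [482.5, -109.9, 151.7]
tcp_rot: [3.141, -0.0, 2.845]
contact_force: [0.1, 0.4, 0.5]
grip_width: 10.1
finger_force: 30.0
```

Run:
```python
from h import *
for n,(y,x) in dict(scene=(100,160),top=(215,345)).items():
    im=cv2.cvtColor(capture(n),cv2.COLOR_RGB2BGR);cv2.imwrite(f"pics/{n}1.png",im)
    s=cv2.resize(im[y:y+80,x:x+100],None,fx=8,fy=7.5,interpolation=cv2.INTER_CUBIC)
    cv2.imwrite(f"pics/{n}1c.png",s)
o=get_obs();t=o["tool_pos"];print(t,o["tcp_rot"])
for dz in(-7,-43):print(proj("scene",t+[0,0,dz]))
print(proj("scene",[482.5,-111,76.5]))
```

```text
[ 482.49661691 -109.82132854  151.69727155] [ 3.14150001e+00 -3.36901856e-05  2.84554364e+00]
[[203.42977641 132.99589403]]
[[205.36402809 146.10229784]]
[[206.50109103 157.19677904]]
```

View pics/scene1c.png

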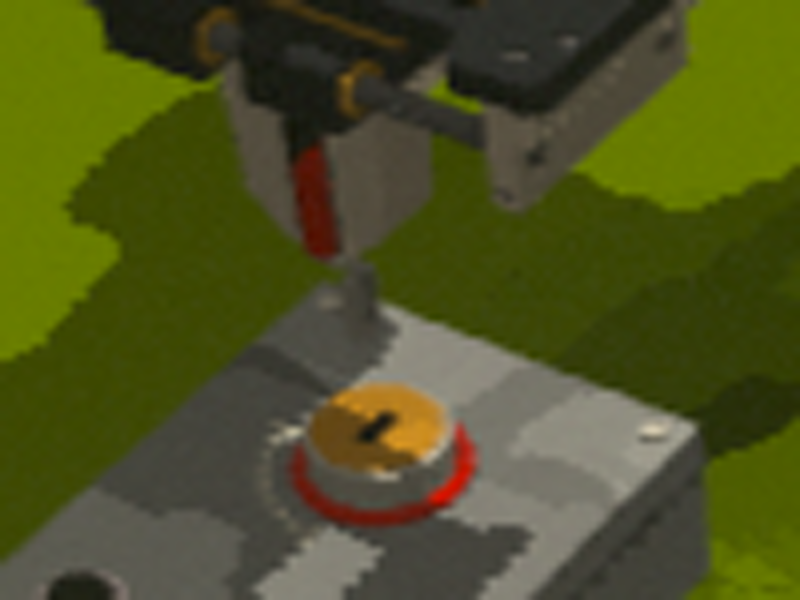

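Gripped key hangs squarely above the bezel: blade at crop (350,265)–(365,335), keyway at crop (376,428), as projected. Now descending.

>>> {"fn": "arm_command", "kwargs": {
  "gripper": [0,0,0,0,0],
  "dp": [
    [-0.01,-0.04,0.3],
    [0,0,0.3],
    [0,0,0.3],
    [0,0,0.2],
    [0,0,0.1]
  ],
  "twist": [-0.05,0,0,0,0]
}}

```text
time: 12.7
tool_pos: [482.3, -110.7, 121.3]
tcp_rot: [3.141, -0.001, 2.85]
contact_force: [0.9, -0.8, -0.9]
grip_width: 10.2
finger_force: 30.0
```

>>> {"fn": "arm_command", "kwargs": {
  "gripper": [0,0,0,0,0],
  "dp": [
    [0,0,0.1],
    [0,0,0.1],
    [0,0,0.1],
    [0,0,0],
    [0,0,0]
  ],
  "twist": [0,0,0,0,0]
}}

```text
time: 13.32
tool_pos: [482.5, -110.8, 114.3]
tcp_rot: [3.142, 0.0, 2.85]
contact_force: [-0.3, -0.5, -0.8]
grip_width: 10.0
finger_force: 30.0
```

>>> {"fn": "arm_command", "kwargs": {
  "gripper": [0,0,0,0,0],
  "dp": [
    [0,0,0.1],
    [0,0,0.1],
    [0,0,0.1],
    [0,0,0],
    [0,0,0]
  ],
  "twist": [0,0,0,0,0]
}}

```text
time: 13.95
tool_pos: [482.5, -110.8, 106.7]
tcp_rot: [3.142, 0.0, 2.85]
contact_force: [-0.0, 1.2, -0.8]
grip_width: 10.2
finger_force: 30.0
```

>>> {"fn": "arm_command", "kwargs": {
  "gripper": [0,0,0,0,0],
  "dp": [
    [0,0,0.1],
    [0,0,0.05],
    [0,0,0.05],
    [0,0,0],
    [0,0,0]
  ],
  "twist": [0,0,0,0,0]
}}

```text
time: 14.58
tool_pos: [482.2, -110.7, 101.6]
tcp_rot: [3.141, -0.001, 2.85]
contact_force: [-1.0, 1.0, 0.8]
grip_width: 9.6
finger_force: 30.0
```

>>> {"fn": "arm_command", "kwargs": {
  "gripper": [0,0,0,0,0],
  "dp": [
    [0,0,0.08],
    [0,0,0.08],
    [0,0,0.08],
    [0,0,0],
    [0,0,0]
  ],
  "twist": [0,0,0,0,0]
}}

```text
time: 15.2
tool_pos: [482.4, -110.7, 95.3]
tcp_rot: [3.141, -0.0, 2.85]
contact_force: [0.1, 1.1, -2.9]
grip_width: 10.1
finger_force: 30.0
```

Run:
```python
from h import *
n,y,x="scene",100,160
im=cv2.cvtColor(capture(n),cv2.COLOR_RGB2BGR)
cv2.imwrite(f"pics/s2c.png",cv2.resize(im[y:y+80,x:x+100],None,fx=8,fy=7.5,interpolation=cv2.INTER_CUBIC))
o=get_obs();print(o["tool_pos"],o["contact_force"],o["moment"])
```

```text
[ 482.38076383 -110.73830994   95.31403272] [-1.48444936  1.52578779 -3.90684173] [ 0.0811669   0.25153762 -0.03311183]
```

View pics/s2c.png

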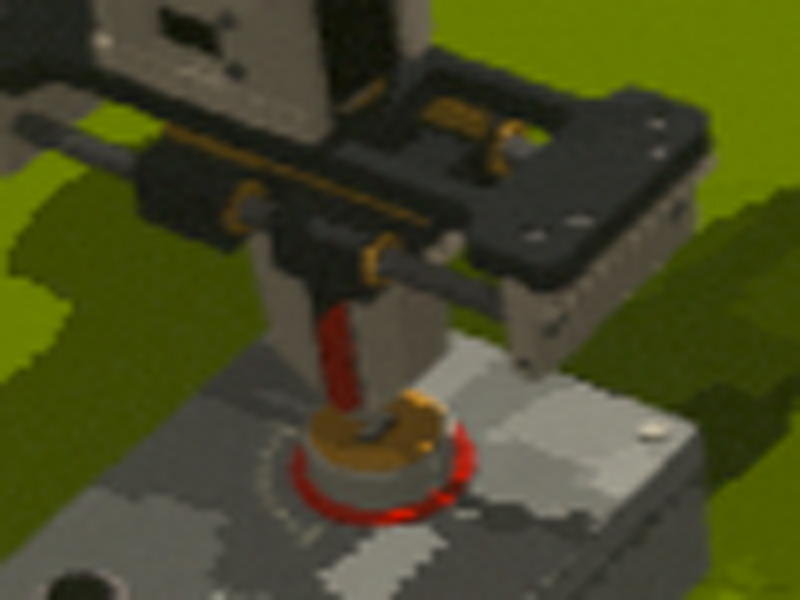

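The blade is in the keyway (crop (376,425)), with the shoulder still ~12 mm above the face. Pressing on.

>>> {"fn": "arm_command", "kwargs": {
  "gripper": [0,0,0,0,0],
  "dp": [
    [0,0,0.06],
    [0,0,0.06],
    [0,0,0.06],
    [0,0,0.06],
    [0,0,0]
  ],
  "twist": [0,0,0,0,0]
}}

```text
time: 15.88
tool_pos: [482.8, -110.9, 89.7]
tcp_rot: [3.142, 0.001, 2.85]
contact_force: [-0.0, -0.4, 3.0]
grip_width: 9.3
finger_force: 30.0
```

>>> {"fn": "arm_command", "kwargs": {
  "gripper": [0,0,0,0,0],
  "dp": [
    [0,0,0.06],
    [0,0,0.06],
    [0,0,0.06],
    [0,0,0.06],
    [0,0,0]
  ],
  "twist": [0,0,0,0,0]
}}

```text
time: 16.5
tool_pos: [482.5, -110.8, 83.4]
tcp_rot: [3.141, -0.0, 2.85]
contact_force: [0.5, -0.6, -0.0]
grip_width: 9.7
finger_force: 30.0
```

Run:
```python
from h import *
n,y,x="scene",100,160
im=cv2.cvtColor(capture(n),cv2.COLOR_RGB2BGR)
cv2.imwrite(f"pics/s3c.png",cv2.resize(im[y+10:y+80,x:x+90],None,fx=8,fy=8,interpolation=cv2.INTER_CUBIC))
o=get_obs();print(o["tool_pos"],o["contact_force"],o["moment"])
t=[482.5,-111,76.5]
for dz in(0,4,13):print(dz,(proj("scene",np.array(t)+[0,0,dz])[0]-[x,y+10])*8)
```

```text
[ 482.48553049 -110.79642846   83.38136586] [ 0.15733944  0.69275179 -0.85291645] [-0.04776436 -0.0184131  -0.02548491]
0 [372.00872822 377.57423233]
4 [370.38940809 366.6754942 ]
13 [366.71355703 341.93539664]
```

View pics/s3c.png

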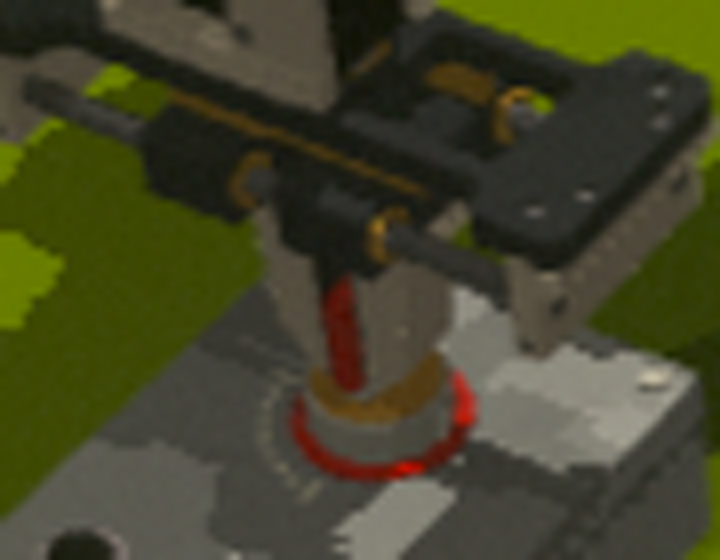

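Head bottom at crop (350,390) is nearly on the face, so the key went in with the hand. Pressing to feel the bottom.

>>> {"fn": "arm_command", "kwargs": {
  "gripper": [0,0,0,0,0],
  "dp": [
    [0,0,0.04],
    [0,0,0.04],
    [0,0,0.04],
    [0,0,0],
    [0,0,0]
  ],
  "twist": [0,0,0,0,0]
}}

```text
time: 17.18
tool_pos: [482.6, -110.9, 83.1]
tcp_rot: [-3.141, 0.002, 2.851]
contact_force: [-7.2, 2.1, 25.1]
grip_width: 9.6
finger_force: 30.0
```

>>> {"fn": "arm_command", "kwargs": {
  "gripper": [0,0,0,0,0],
  "dp": [
    [0,0,0],
    [0,0,0],
    [0,0,0],
    [0,0,0],
    [0,0,0]
  ],
  "twist": [0.6,-0.6,-0.6,0.6,0]
}}

```text
time: 17.8
tool_pos: [482.9, -111.0, 83.2]
tcp_rot: [-3.141, 0.002, 2.85]
contact_force: [-6.9, 2.2, 25.5]
grip_width: 9.9
finger_force: 30.0
```

Run:
```python
from h import *
o=get_obs();print(o["tool_pos"],o["contact_force"],o["moment"])
a=np.radians(-16.75);e=np.array([482.5,-111,0])+15*np.array([np.cos(a),np.sin(a),0])
for z in(80.5,82.5,84.5,86.5):print(z,(proj("scene",e+[0,0,z])[0]-[160,110])*8)
```

```text
[ 482.86165498 -110.966727     83.17030067] [-6.86413338  2.15546255 25.4892426 ] [0.41225169 1.32743299 0.07265331]
80.5 [337.60814445 399.24715451]
82.5 [336.74395726 393.77800392]
84.5 [335.87739675 388.29383342]
86.5 [335.00845313 382.79458103]
```

>>> {"fn": "arm_command", "kwargs": {
  "gripper": [0,0,0,0,0],
  "dp": [
    [0.06,0,0],
    [0.04,0,0],
    [-0.08,0,0],
    [0.04,0.04,0],
    [0,-0.04,0]
  ],
  "twist": [0,0,0.6,-0.6,0]
}}

```text
time: 18.42
tool_pos: [482.7, -110.8, 83.2]
tcp_rot: [3.142, 0.005, 2.851]
contact_force: [-1.0, 4.5, 19.7]
grip_width: 10.1
finger_force: 30.0
```

Depth unchanged at 83.2 (predicted 83.4) under ~20 N with wiggles, so it's home. Start turning clockwise.

>>> {"fn": "arm_command", "kwargs": {
  "gripper": [0,0,0,0,0],
  "dp": [
    [0,0,0],
    [0,0,0],
    [0,0,0],
    [0,0,0],
    [0,0,0]
  ],
  "twist": [0.8,0.8,0.8,0.8,0]
}}

```text
time: 19.05
tool_pos: [482.6, -111.1, 83.2]
tcp_rot: [3.141, 0.005, 2.571]
contact_force: [-3.4, -0.1, 19.5]
grip_width: 9.9
finger_force: 30.0
```

Run:
```python
from h import *
o=get_obs();print(o["tool_pos"],o["tcp_rot"],o["contact_force"],o["moment"])
```

```text
[ 482.6004766  -111.06150416   83.17977397] [3.14089718 0.00481641 2.57082571] [-3.42358314 -0.08161227 19.47832846] [0.02755328 0.66335143 0.14840394]
```

>>> {"fn": "arm_command", "kwargs": {
  "gripper": [0,0,0,0,0],
  "dp": [
    [0,0,0],
    [0,0,0],
    [0,0,0],
    [0,0,0],
    [0,0,0]
  ],
  "twist": [1,1,1,1,1]
}}

```text
time: 19.68
tool_pos: [482.2, -111.6, 83.2]
tcp_rot: [3.14, 0.004, 2.133]
contact_force: [-5.7, -2.5, 21.7]
grip_width: 10.1
finger_force: 30.0
```

Run:
```python
from h import *
o=get_obs();print(o["tool_pos"],o["tcp_rot"],o["contact_force"],o["moment"])
im=cv2.cvtColor(capture("scene"),cv2.COLOR_RGB2BGR)
cv2.imwrite("pics/s4.png",np.vstack([cv2.resize(im[110:180,160:290],(780,420),interpolation=cv2.INTER_CUBIC)[:,:560],im[270:420]]))
```

```text
[ 482.24242302 -111.55104752   83.19258164] [3.14005897 0.00433785 2.13289616] [-5.68079008 -2.54310084 21.72236336] [-0.49295495  1.06980941  0.16395512]
```

View pics/s4.png

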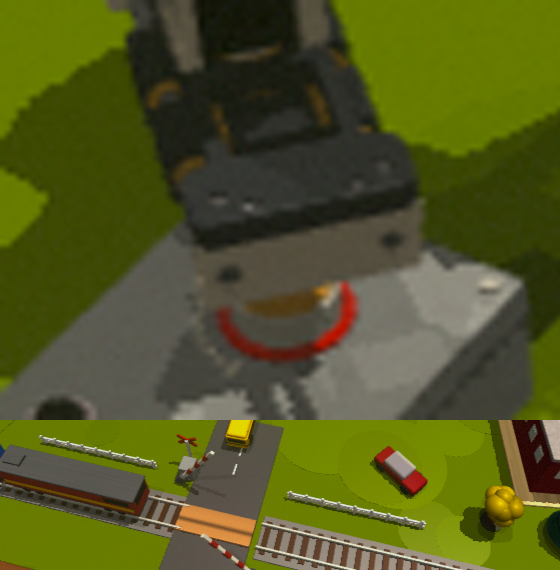

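The barriers are coming down, so the cylinder turns with the key. Continuing.

>>> {"fn": "arm_command", "kwargs": {
  "gripper": [0,0,0,0,0],
  "dp": [
    [0,0,0],
    [0,0,0],
    [0,0,0],
    [0,0,0],
    [0,0,0]
  ],
  "twist": [1,1,1,1,1]
}}

```text
time: 20.35
tool_pos: [481.7, -111.7, 83.2]
tcp_rot: [3.14, 0.003, 1.697]
contact_force: [-6.6, -4.2, 23.1]
grip_width: 9.9
finger_force: 30.0
```

>>> {"fn": "arm_command", "kwargs": {
  "gripper": [0,0,0,0,0],
  "dp": [
    [0,0,0],
    [0,0,0],
    [0,0,0],
    [0,0,0],
    [0,0,0]
  ],
  "twist": [1,1,1,1,1]
}}

```text
time: 20.98
tool_pos: [481.2, -111.7, 83.2]
tcp_rot: [3.139, 0.002, 1.261]
contact_force: [-8.6, -3.7, 24.8]
grip_width: 9.8
finger_force: 30.0
```

Run:
```python
from h import *
o=get_obs();print(o["tool_pos"],o["tcp_rot"],o["contact_force"],o["moment"])
```

```text
[ 481.20853183 -111.68074326   83.17946522] [3.13938008e+00 2.36746814e-03 1.26052454e+00] [-8.55067364 -3.65353055 24.81065845] [-0.76009121  1.75983038  0.20099631]
```

>>> {"fn": "arm_command", "kwargs": {
  "gripper": [0,0,0,0,0],
  "dp": [
    [0,0,0],
    [0,0,0],
    [0,0,0],
    [0,0,0],
    [0,0,0]
  ],
  "twist": [0.7,0.7,0.6,0,0]
}}

```text
time: 21.6
tool_pos: [481.0, -111.6, 83.2]
tcp_rot: [3.139, 0.002, 1.089]
contact_force: [-8.6, -3.7, 25.3]
grip_width: 10.1
finger_force: 30.0
```

Run:
```python
from h import *
o=get_obs();print(o["tool_pos"],o["tcp_rot"],o["contact_force"],o["moment"])
```

```text
[ 481.04866747 -111.60342123   83.16979125] [3.13936995e+00 1.93182452e-03 1.08872108e+00] [-8.61607801 -3.72552251 25.27571984] [-0.71117678  1.92517775  0.11504853]
```

>>> {"fn": "arm_command", "kwargs": {
  "gripper": [0,0,0,0,0],
  "dp": [
    [0,0,0],
    [0,0,0],
    [0,0,0],
    [0,0,0],
    [0,0,0]
  ],
  "twist": [0.5,0.5,0,0,0]
}}

```text
time: 22.22
tool_pos: [481.0, -111.6, 83.2]
tcp_rot: [3.139, 0.002, 1.002]
contact_force: [-8.9, -3.9, 24.9]
grip_width: 9.6
finger_force: 30.1
```

Run:
```python
from h import *
im=capture("scene")
o=get_obs();print(o["tool_pos"],o["tcp_rot"],o["contact_force"],o["moment"])
im=cv2.cvtColor(im,cv2.COLOR_RGB2BGR)
cv2.imwrite("pics/s5.png",cv2.resize(im[270:420,130:330],None,fx=4,fy=4,interpolation=cv2.INTER_CUBIC))
```

```text
[ 481.00529653 -111.56954359   83.17057237] [3.13927426e+00 1.83337660e-03 1.00196823e+00] [-8.90864658 -3.37345625 25.0831518 ] [-0.67162084  1.92122335  0.32328634]
```

View pics/s5.png

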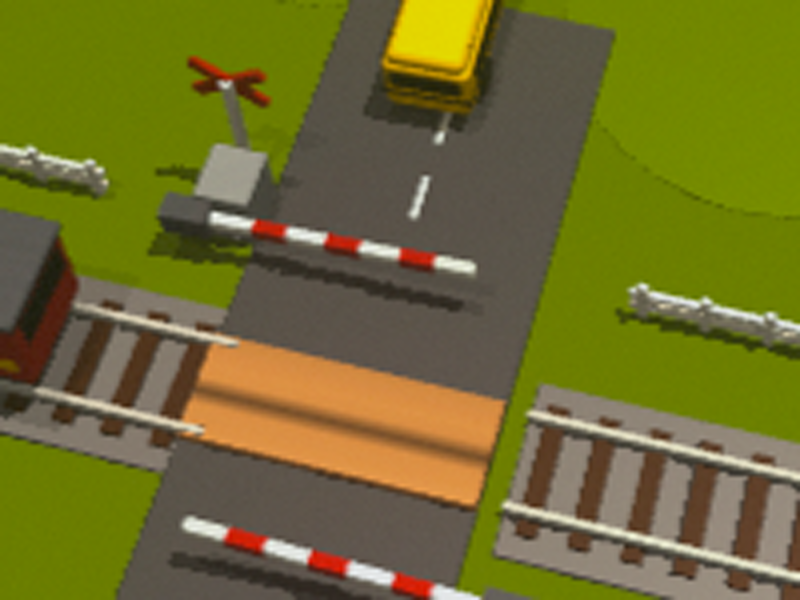

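Both barriers appear level (upper from (210,218) to (475,268), parallel to its shadow). Check for the stop with a slightly farther turn and an image difference.

>>> {"fn": "arm_command", "kwargs": {
  "gripper": [0,0,0,0,0],
  "dp": [
    [0,0,0],
    [0,0,0],
    [0,0,0],
    [0,0,0],
    [0,0,0]
  ],
  "twist": [0.4,0.2,0,0,0]
}}

```text
time: 22.9
tool_pos: [481.0, -111.5, 83.2]
tcp_rot: [3.139, 0.002, 0.95]
contact_force: [-9.3, -3.3, 25.4]
grip_width: 10.1
finger_force: 30.2
```

Run:
```python
from h import *
im=capture("scene")
o=get_obs();print(o["tool_pos"],o["tcp_rot"],o["contact_force"],o["moment"])
im=cv2.cvtColor(im,cv2.COLOR_RGB2BGR)
b=cv2.resize(im[270:420,130:330],None,fx=4,fy=4,interpolation=cv2.INTER_CUBIC)
d=cv2.absdiff(b,cv2.imread("pics/s5.png")).max(2);print(d.max(),(d>40).sum(), d[200:310,150:490].max(), d[500:,170:500].max(), d[300:500].max())
```

```text
[ 481.01107475 -111.50993809   83.17434181] [3.13919942e+00 1.66722277e-03 9.49774640e-01] [-8.12213392 -2.99168256 25.10316485] [-0.58772224  1.86568685  0.42775722]
65 23 31 65 17
```

>>> {"fn": "arm_command", "kwargs": {
  "gripper": [0,0,0,0,0],
  "dp": [
    [0,0,0],
    [0,0,0],
    [0,0,0],
    [0,0,0],
    [0,0,0]
  ],
  "twist": [0.2,0,0,0,0]
}}

```text
time: 23.58
tool_pos: [481.0, -111.5, 83.2]
tcp_rot: [3.139, 0.002, 0.933]
contact_force: [-9.7, -3.1, 25.5]
grip_width: 9.8
finger_force: 30.3
```

Run:
```python
from h import *
def g():
    im=cv2.cvtColor(capture("scene"),cv2.COLOR_RGB2BGR)
    return cv2.resize(im[270:420,130:330],None,fx=4,fy=4,interpolation=cv2.INTER_CUBIC)
a=g();b=g();r=cv2.imread("pics/s5.png")
for x,y in((a,b),(a,r)):
    d=cv2.absdiff(x,y).max(2);print(d.max(),(d>40).sum(),np.argwhere(d>40).mean(0) if (d>40).any() else "")
o=get_obs();print(o["tool_pos"],o["tcp_rot"],o["contact_force"],o["moment"])
```

```text
16 0 
76 104 [435.39423077 307.81730769]
[ 481.01915462 -111.47464957   83.15847831] [3.13921031e+00 1.61367406e-03 9.32474959e-01] [-8.91763287 -2.84918291 24.18835667] [-0.58511658  1.86498061  0.50302571]
```

```bash
python3 -c "
from plant import *
print(close_job())"
```

```text
the job is handed in; nothing more can be done
None
```

The job is handed in at about 24 s: the red key is home in the switch and held, still gripped, against the clockwise stop, and the last camera view showed both barriers down. The other keys, bus and car weren't touched; `close_job()` returned no verdict.

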